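# Refit the stirrer of the sample cooler

## Task

The bench cooler for roasted samples has been cleaned; put its stirrer back on the drive shaft. Lower the stirrer squarely over the upright shaft and, under light pressure, turn it until its slotted foot drops over the shaft's cross bar and it sits fully home; then lower the knurled cap over the shaft end so that it sits flat on the stirrer's hub. Work gently, never pushing either part with more than about 40 N, and leave the other things on the bench where they are.

Things in the scene. Friction and masses are not known exactly. Their poses are not given: they have to be found in the camera images.
- cooler: bench cooler, fixed: round grey fan base with a round steel pan on it, 210 mm across, rim 86 mm and perforated floor 46 mm above the worktop; an upright steel drive shaft in the middle. Origin on the shaft's axis at worktop height, z up; -x points to the discharge gate (dark plate, knob, lip; reaches 130 mm from the axis).
- shaft_tip (a point): top of the drive shaft, on its axis, 96 mm above shaft_foot (148 mm above the worktop). The shaft is 14 mm in diameter; its last 8 mm taper to 6 mm. When the stirrer is home, 16 mm of shaft stand out above its hub.
- shaft_foot (a point): centre of the shoulder (42 mm across) on which the hub rests when home. A square cross bar, 6 mm thick, 30 long, goes level through the shaft; its top is 8 mm above the shoulder. Its direction is not reported and differs each time (within 45 degrees of the cooler's x): feel or look for it. The motor holds the shaft: light turning of the stirrer on the bar does not turn it (0.6 N m).
- stirrer: stirrer, about 0.26 kg, standing upright on the worktop at the start: an upright aluminium tube (hub, 32 mm outside, 80 high) with three steel arms low on it (all below 27 mm; blades reach up to 87 mm from the axis). Above 35 mm the hub is plain: grasp it there. Origin: centre of the hub's underside; z up along the bore, x along the longest arm.
- hub_top (a point): centre of the hub's upper end, 80 mm above its underside. Through bore 15.6 mm. Two slots, 7.6 mm wide, 10 deep, cross the underside along the stirrer's x and y, so it fits over the bar every 90 degrees, to about 3 degrees; otherwise it rides on the bar 8 mm too high. Turned under a light push it drops those 8 mm when a slot meets the bar.
- cap: plain aluminium cap with a knurled side, about 50 g, 33 mm across, 30 high, standing mouth down on the worktop at the start. Blind bore from below, 16 mm wide, 20 deep. Origin: centre of its underside (the mouth); z up. Fully on, its underside rests on the hub's top.
- timer: small kitchen timer lying on its back, 66x58x19 mm (bystander; origin under its centre)
- brush: round bristle brush with a wooden handle, lying, 156x22x22 mm (bystander; origin under its centre)
- tin_dark: dark screw-lid sample tin, 65 mm across, 68 high (bystander; origin under its centre)
- tin_silver: pale metal screw-lid sample tin, 65 mm across, 52 high (bystander; origin under its centre)
- scoop: steel bean scoop with a wooden handle, 182x54x38 mm (bystander; origin under its centre)
- cup: white espresso cup, 60x84x49 mm (bystander; origin under its centre)
- meter: grey hand-held moisture meter, 136x56x29 mm (bystander; origin under its centre)

How it is judged:
By the outcome, as a careful person would: the job done as asked, in the order asked, and still so for the second after the job is handed in, with the robot touching nothing.
It also fails if it takes over 72 s, if anything falls off the work surface, if the arm or the gripper's body presses on something with over 40 N, if the wrist force passes 120 N, or if a joint passes its speed limit or range.

## Robot

A 7-joint arm with a two-finger parallel gripper is mounted at the origin on a cart in front of the work surface, level with it; the furniture and walls round the work are solid. World frame = base frame: x ahead of the robot, y to its left, z up, the work surface at z = 0. Lengths are in mm, angles in rad, forces in N, time in s.
With the tool pointing down it reaches from about 425 to 875 mm from the base axis. Payload 8.4 kg.
Tool frame: the origin (TCP) lies between the finger pads; the fingertips stand 17 mm ahead of it and the grasp point (between the pads) lies 2 mm behind it; z points along the fingers, y is the line along which they close (so a half turn about z gives the same grasp; the last joint's range is limited). The gripper opens to 87 mm and grips with 3 to 60 N. Pads are 19 mm wide; open, the fingers measure 117 mm over their backs; the gripper's body (75 mm by 190 mm) begins 51 mm behind the grasp point.
Start: joints at [-1.205, 0.333, 0.04, 1.465, -0.013, 1.343, -0.059], TCP at [291.355, 581.013, 239.546] pointing down, gripper open.
Joint ranges: [-2.58, 2.58], [-0.38, 2.09], [-1.3, 1.39], [0.25, 2.4], [-1.5, 4.64], [0.08, 2.09], [-2.65, 2.65]. Speed limits (rad/s): [2.22, 2.22, 2.79, 2.79, 3.14, 3.14, 3.14].

## Interface

Orientations are given as a rotation vector (axis times angle).
In Python, from station import robot gives the robot as it stands. The module is installed in compiled form; this text tells all that it offers.
- The arm moves only by the tool servo_tool, never from a script. Its argument "deltas" is a list of rows, each an object of numbers: "tx", "ty", "tz": the shift along the tool's x, y, z in m; "ax", "ay", "az": the turn, a rotation vector about the tool's x, y, z in degrees; "claw": the opening, from 0 (shut) to 1 (fully open). A call has 1 to 8 rows; each row shifts and turns the commanded pose from where the row before left it, along the tool's axes as they then stand; what a row does not reach is not made up. A row lasts 1/12 s, in which the tool goes at most 41.7 mm and 7.16 degrees, less where a joint would pass 70% of its speed; a pose out of reach is approached as far as the arm can. A call with a gripper value outside its range is refused whole. The fingers move at their own pace and stop on an object; "newtons" is the grip in N (left out, the last holds). Time passes only in rows, so rows that do not move let the fingers close. It gives the time, the measured TCP pose, the force, the opening and the grip force at its end, in the units of the state.
- robot.state(): the state, without advancing time (a new reading comes with each control period).
- robot.snapshot(name): name is "scene" or "top" or "wrist"; returns the picture (400x640x3 uint8, red, green, blue); there is no depth.
- robot.camera_model(name): a dict with "fov_y" (degrees; the focal length in pixels is half the picture's height over the tangent of half this angle, whatever the lens; pixels are square), "cx", "cy" (the principal point, pixels), "R" (3x3) and "t" (3): a world point X has camera coordinates R X + t; the wrist camera has in their place "mount" (4x4, takes a point from camera to tool coordinates, whose origin is the TCP and whose axes are the flange's). Camera axes: x right, y down, z forward; pixel columns grow to the right and rows downward; lengths in mm; the calibration is good to about 2 mm. A picture is of the moment at which its call begins: read the wrist's pose just before it. camera_model takes no time and is no camera call.
- robot.hand_in(): hands the job in; it is judged then, once.
The state is a dict: "time_s": time; "qpos": joint angles; "qd": joint speeds; "tau": joint torques, N m; "position": TCP position; "ee_rot": TCP orientation; "contact_force": force on the tool from outside, world axes, zero at the start; "moment": the same for the moment, N m; "grip_width": finger opening in mm; "grasp_force": force on a finger pad.
Only numpy, scipy, OpenCV 4.12 (cv2) and the standard library are available. Lean on these libraries where they do the work, as an engineer would, in place of code of your own. Each camera call takes 0.05 s, during which the arm holds its last target. There are 200 camera calls.

## Working session

There is one attempt and no reset: what is moved stays moved. The work goes in short steps, Python scripts to look and compute and a tool call to move; the robot and the scene stay as the last step left them, time stands still between calls to the robot, and variables do not carry over. Pictures are saved under pics/ and viewed, at most 10 in all, crops included, and the job is handed in when it is done.

Besides the shell and the picture viewer there is one more tool, called after "Request:" by a JSON object that holds its "fn" and its "kwargs". servo_tool: Moves the arm, as the interface text tells. Its arguments: {"type":"object","properties":{"deltas":{"type":"array"},"newtons":{"type":"number"}},"required":["deltas"]}

```bash
mkdir -p pics; python3 - <<'E'
from station import robot
import cv2,numpy as np
for n in("scene","top"):
    im=robot.snapshot(n); cv2.imwrite(f"pics/{n}0.png",im[:,:,::-1])
    m=robot.camera_model(n); print(n,{k:np.round(v,3).tolist() for k,v in m.items()})
m=robot.camera_model("wrist");print({k:np.round(v,3).tolist() for k,v in m.items()})
print(robot.state())
E
```

```text
scene {'fov_y': 43.321, 'cx': 315.766, 'cy': 201.237, 'R': [[-0.881, -0.473, -0.018], [-0.24, 0.481, -0.843], [0.407, -0.738, -0.537]], 't': [424.31, 274.159, 1389.324]}
top {'fov_y': 53.138, 'cx': 322.314, 'cy': 206.406, 'R': [[0.01, -1.0, 0.003], [-0.988, -0.01, -0.153], [0.153, -0.001, -0.988]], 't': [-79.701, 540.22, 1268.448]}
{'fov_y': 70.691, 'cx': 315.518, 'cy': 201.48, 'mount': [[0.0, -0.964, -0.265, 71.656], [1.0, 0.0, -0.0, 0.644], [0.0, -0.265, 0.964, -145.112], [0.0, 0.0, 0.0, 1.0]]}
{'time_s': 0.1, 'qpos': array([-1.20523417,  0.33385699,  0.03985336,  1.46619189, -0.01341013,
        1.34328287, -0.05847691]), 'qd': array([ 0.00023506, -0.0011687 ,  0.0008889 , -0.00265359, -0.00017764,
       -0.00031233,  0.00108037]), 'tau': array([ 4.20398064e-03, -6.57814550e+01,  1.33954961e+00, -4.04710186e+01,
       -5.97388786e-02,  4.09428205e-02,  4.53179962e-05]), 'position': array([291.16502635, 580.69197169, 238.73265185]), 'ee_rot': array([-7.23397584e-01, -3.05690548e+00,  2.27829743e-03]), 'contact_force': array([ 0.45538728,  0.43654743, -0.30728758]), 'moment': array([-0.02051344, -0.04805032,  0.00308588]), 'grasp_force': 0.0, 'grip_width': 86.89574253232266}
```

View pics/scene0.png

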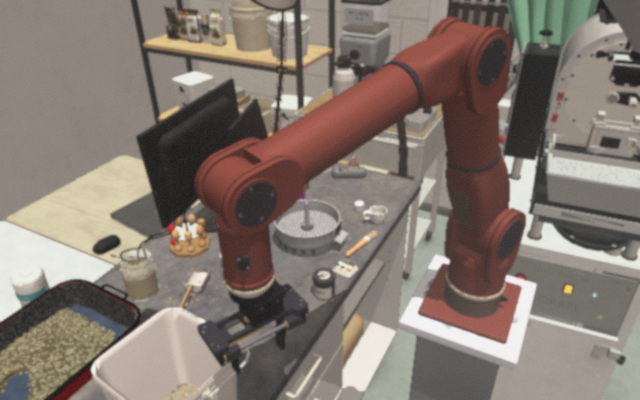

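View pics/top0.png

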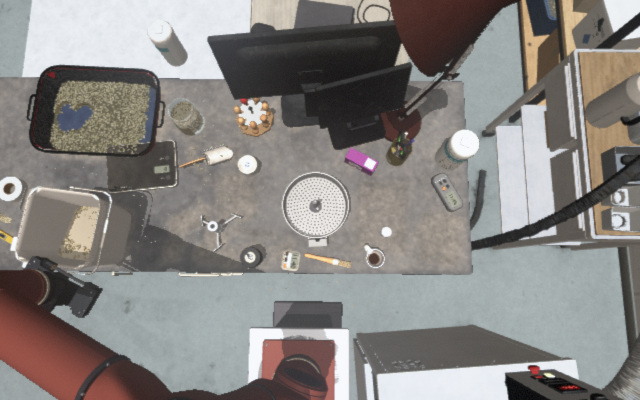

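The top view shows the cooler at about (316,205) with its gate toward the robot, and the stirrer at about (213,225). The small pale disc at (386,231) is probably the cap. The tins are at (247,165) and (252,257), the cup at (374,257). Next I measure these with an enlarged crop.

```bash
cat > h.py <<'E'
from station import robot
import numpy as np, cv2
from scipy.spatial.transform import Rotation as Ro
def cam(n,st=None):
    m=robot.camera_model(n); f=200/np.tan(np.radians(m['fov_y']/2))
    if n=="wrist":
        st=st or robot.state(); T=np.eye(4);T[:3,:3]=Ro.from_rotvec(st['ee_rot']).as_matrix();T[:3,3]=st['position']
        C=T@np.array(m['mount']); R=C[:3,:3].T; t=-R@C[:3,3]
    else: R=np.array(m['R']);t=np.array(m['t'])
    return f,m['cx'],m['cy'],R,t
def ray(c,u,v,z):
    f,cx,cy,R,t=c; d=R.T@np.array([(u-cx)/f,(v-cy)/f,1]); o=-R.T@t
    return o+d*(z-o[2])/d[2]
def proj(c,X):
    f,cx,cy,R,t=c; p=R@np.array(X,float)+t; return np.array([cx+f*p[0]/p[2],cy+f*p[1]/p[2]])
def shot(n,name):
    st=robot.state(); im=robot.snapshot(n)[:,:,::-1].copy(); cv2.imwrite(f"pics/{name}.png",im); return im,cam(n,st)
E
python3 - <<'E'
from h import *
im=cv2.imread("pics/top0.png"); c=cam("top")
for n,u,v,z in [("stir",213,225,80),("shaft",316,204,148),("cap",386,231,30),("gate",318,242,60),("tinS",247,165,52),("tinD",252,257,68),("cup",374,257,49)]:
    print(n,ray(c,u,v,z).round(1))
a=cv2.resize(im[190:260,185:270],None,fx=6,fy=6,interpolation=cv2.INTER_CUBIC)
b=cv2.resize(im[165:250,275:355],None,fx=5,fy=5,interpolation=cv2.INTER_CUBIC)[:420]
w=np.hstack([cv2.resize(a,(425,350)),cv2.resize(b[:350],(375,350))]) if 0 else None
A=cv2.resize(im[160:280,180:400],(792,432),interpolation=cv2.INTER_CUBIC); cv2.imwrite("pics/crop1.png",A)
E
```

```text
stir [472.2 270.   80. ]
shaft [531.6 -55.1 148. ]
cap [ 463.4 -283.8   30. ]
gate [423.3 -61.7  60. ]
tinS [675.2 175.7  52. ]
tinD [373.6 145.4  68. ]
cup [ 377.9 -241.1   49. ]
```

View pics/crop1.png

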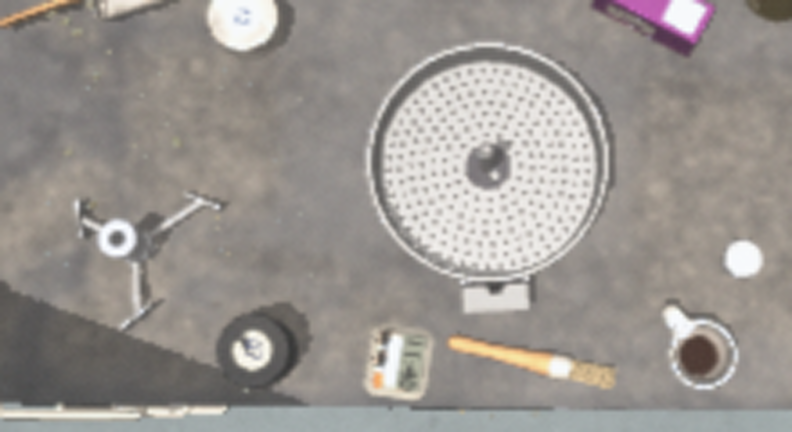

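In the crop, the stirrer hub top is at crop (117,238), which is picture pixel (212.5,226), with its longest arm toward upper right. The cap is at (386,232) and the shaft is near (316,203). The 475–545 mm radii are within reach. I'll look from near with the wrist camera, starting above the stirrer.

Request:
{"fn": "servo_tool", "kwargs": {"deltas": [{"tx": -0.034, "ty": -0.0225, "tz": 0.004}, {"tx": -0.034, "ty": -0.0225, "tz": 0.004}, {"tx": -0.034, "ty": -0.0225, "tz": 0.004}, {"tx": -0.034, "ty": -0.0225, "tz": 0.004}, {"tx": -0.034, "ty": -0.0225, "tz": 0.004}, {"tx": -0.034, "ty": -0.0225, "tz": 0.004}, {"tx": -0.034, "ty": -0.0225, "tz": 0.004}, {"tx": -0.034, "ty": -0.0225, "tz": 0.004}]}}

```text
$.deltas[0]: bad value
```

Request:
{"fn": "servo_tool", "kwargs": {"deltas": [{"tx": -0.02, "ty": -0.012}, {"tx": -0.009, "ty": -0.007}, {}, {}]}}

```text
$.deltas[0]: bad value
```

```bash
python3 - <<'E'
from h import *
im,c=shot("wrist","w1"); print(robot.state()['position'],robot.state()['ee_rot'],proj(c,[470,270,80]))
E
```

```text
[291.22590039 580.72536232 238.86753015] [-7.23575059e-01 -3.05691920e+00  1.95289527e-03] [172.86577387 400.84334433]
```

View pics/w1.png

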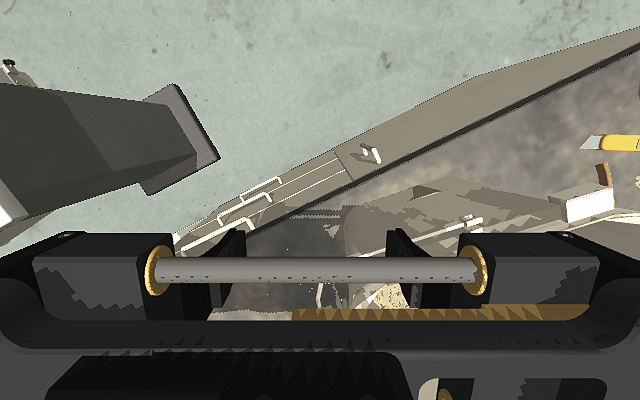

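The wrist picture shows the gripper covering everything below about row 230, so targets must lie on the tool's +x side. Both moves were refused, so I'll send full rows.

Request:
{"fn": "servo_tool", "kwargs": {"deltas": [{"tx": -0.034, "ty": -0.0225, "tz": 0.0, "ax": 0, "ay": 0, "az": 0, "claw": 1}, {"tx": -0.034, "ty": -0.0225, "tz": 0.0, "ax": 0, "ay": 0, "az": 0, "claw": 1}, {"tx": -0.034, "ty": -0.0225, "tz": 0.0, "ax": 0, "ay": 0, "az": 0, "claw": 1}, {"tx": -0.034, "ty": -0.0225, "tz": 0.0, "ax": 0, "ay": 0, "az": 0, "claw": 1}, {"tx": -0.034, "ty": -0.0225, "tz": 0.0, "ax": 0, "ay": 0, "az": 0, "claw": 1}, {"tx": -0.034, "ty": -0.0225, "tz": 0.0, "ax": 0, "ay": 0, "az": 0, "claw": 1}, {"tx": -0.034, "ty": -0.0225, "tz": 0.0, "ax": 0, "ay": 0, "az": 0, "claw": 1}, {"tx": -0.034, "ty": -0.0225, "tz": 0.0, "ax": 0, "ay": 0, "az": 0, "claw": 1}]}}

```text
time_s: 0.82
position: [454.3, 296.2, 239.5]
ee_rot: [-0.724, -3.057, -0.0]
contact_force: [1.1, 0.4, 0.5]
grip_width: 87.1
grasp_force: 0.0
```

Request:
{"fn": "servo_tool", "kwargs": {"deltas": [{"tx": -0.034, "ty": -0.006, "tz": 0, "ax": 0, "ay": 0, "az": 0, "claw": 1}, {"tx": -0.034, "ty": -0.006, "tz": 0, "ax": 0, "ay": 0, "az": 0, "claw": 1}, {"tx": -0.03, "ty": -0.005, "tz": 0, "ax": 0, "ay": 0, "az": 0, "claw": 1}, {"tx": 0, "ty": 0, "tz": 0, "ax": 0, "ay": 0, "az": 0, "claw": 1}, {"tx": 0, "ty": 0, "tz": 0, "ax": 0, "ay": 0, "az": 0, "claw": 1}]}}

```text
time_s: 1.23
position: [534.8, 237.3, 239.1]
ee_rot: [-0.729, -3.056, 0.002]
contact_force: [0.1, 0.9, -0.5]
grip_width: 87.2
grasp_force: 0.0
```

```bash
python3 - <<'E'
from h import *
im,c=shot("wrist","w2"); print(robot.state()['position'],robot.state()['ee_rot'],proj(c,[470,270,80]))
E
```

```text
[533.66281556 238.85642276 239.10982245] [-7.24974813e-01 -3.05597440e+00  8.36001498e-04] [315.07143978 123.04374272]
```

View pics/w2.png

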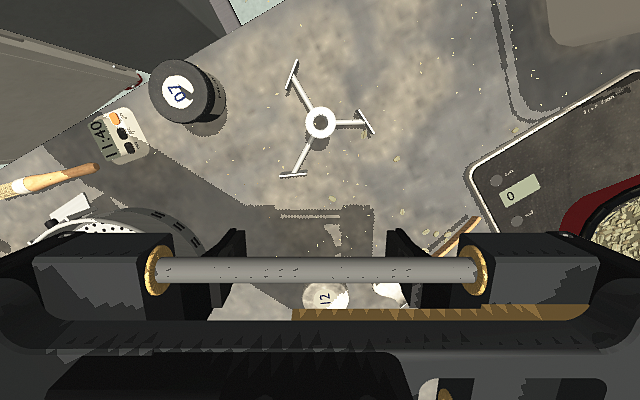

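The wrist picture shows the hub top at (320,123), with arms toward (364,122), (294,80) and (294,173). The last is the longest at about 72 mm. Now I'll look straight down on the shaft for its axis and bar.

Request:
{"fn": "servo_tool", "kwargs": {"deltas": [{"tx": -0.022, "ty": -0.029, "tz": 0, "ax": 0, "ay": 0, "az": 0, "claw": 1}, {"tx": -0.022, "ty": -0.029, "tz": 0, "ax": 0, "ay": 0, "az": 0, "claw": 1}, {"tx": -0.022, "ty": -0.029, "tz": 0, "ax": 0, "ay": 0, "az": 0, "claw": 1}, {"tx": -0.022, "ty": -0.029, "tz": 0, "ax": 0, "ay": 0, "az": 0, "claw": 1}, {"tx": -0.022, "ty": -0.029, "tz": 0, "ax": 0, "ay": 0, "az": 0, "claw": 1}, {"tx": -0.022, "ty": -0.029, "tz": 0, "ax": 0, "ay": 0, "az": 0, "claw": 1}, {"tx": -0.022, "ty": -0.029, "tz": 0, "ax": 0, "ay": 0, "az": 0, "claw": 1}, {"tx": -0.022, "ty": -0.029, "tz": 0.01, "ax": 0, "ay": 0, "az": 0, "claw": 1}]}}

```text
time_s: 1.95
position: [587.8, -46.9, 231.3]
ee_rot: [0.719, 3.056, 0.003]
contact_force: [0.4, 0.2, 0.6]
grip_width: 87.1
grasp_force: 0.0
```

Request:
{"fn": "servo_tool", "kwargs": {"deltas": [{"tx": -0.022, "ty": -0.029, "tz": 0.01, "ax": 0, "ay": 0, "az": 0, "claw": 1}, {"tx": 0, "ty": 0, "tz": 0.015, "ax": 0, "ay": 0, "az": 0, "claw": 1}, {"tx": 0, "ty": 0, "tz": 0.01, "ax": 0, "ay": 0, "az": 0, "claw": 1}, {"tx": 0, "ty": 0, "tz": 0, "ax": 0, "ay": 0, "az": 0, "claw": 1}, {"tx": 0, "ty": 0, "tz": 0, "ax": 0, "ay": 0, "az": 0, "claw": 1}, {"tx": 0, "ty": 0, "tz": 0, "ax": 0, "ay": 0, "az": 0, "claw": 1}]}}

```text
time_s: 2.45
position: [594.1, -80.8, 195.2]
ee_rot: [0.719, 3.058, 0.001]
contact_force: [0.0, 0.1, -0.6]
grip_width: 87.3
grasp_force: 0.0
```

```bash
python3 - <<'E'
from h import *
st=dict(position=np.array([533.66281556,238.85642276,239.10982245]),ee_rot=np.array([-7.24974813e-01,-3.05597440e+00,8.36001498e-04]))
c=cam("wrist",st); im=cv2.imread("pics/w2.png"); hsv=cv2.cvtColor(im,cv2.COLOR_BGR2HSV)
m=((hsv[...,2]>205)&(hsv[...,1]<40)).astype(np.uint8)
hole=None
roi=np.zeros_like(m); cv2.circle(roi,(320,123),85,1,-1); m&=roi
n,l,s,ce=cv2.connectedComponentsWithStats(m); k=l[123-13,320] or 1+np.argmax(s[1:,4]); 
ys,xs=np.nonzero(l==k); print(s[k])
H=ray(c,320,123,80); d=[ray(c,x,y,20)-H for x,y in zip(xs,ys)]; d=np.array(d)
# hub ring centre: fit circle on disc of radius 16
r=np.hypot(d[:,0],d[:,1]); a=np.degrees(np.arctan2(d[:,1],d[:,0]))
for lo in (28,):
    sel=(r>28)&(r<52); h,e=np.histogram(a[sel],bins=72,range=(-180,180)); print([(int(e[i]),int(h[i])) for i in range(72) if h[i]>3])
print("hub",H)
for ctr in (10,-110,130,-50,70,-170):
    s2=(r>26)&(r<54)&(abs((a-ctr+180)%360-180)<30)
    if s2.sum()>20: print(ctr,a[s2].mean().round(1) if ctr>-170 else 0, np.median(a[s2]).round(1),r[abs((a-ctr+180)%360-180)<25].max().round(1),s2.sum())
im,c=shot("wrist","w3"); st=robot.state(); print(st['position'],st['ee_rot'])
p=proj(c,[530,-55,100]).astype(int);print(p, proj(c,[530,-55,148]))
x,y=p; y=max(y,75); cv2.imwrite("pics/w3c.png",cv2.resize(im[y-75:y+75,x-90:x+90],(720,600),interpolation=cv2.INTER_CUBIC)); print("origin",x-90,y-75)
E
```

```text
[285  59  90  79 998]
[(-180, 55), (-175, 32), (60, 23), (65, 54), (70, 4), (75, 4), (175, 5)]
hub [470.98753186 276.12262174  80.        ]
70 68.0 66.7 69.7 103
-170 0 -175.8 77.9 108
[594.26059502 -81.18769592 195.42352075] [7.19258411e-01 3.05721528e+00 1.31115330e-03]
[308 127] [306.27315765 128.263029  ]
origin 218 52
```

View pics/w3c.png

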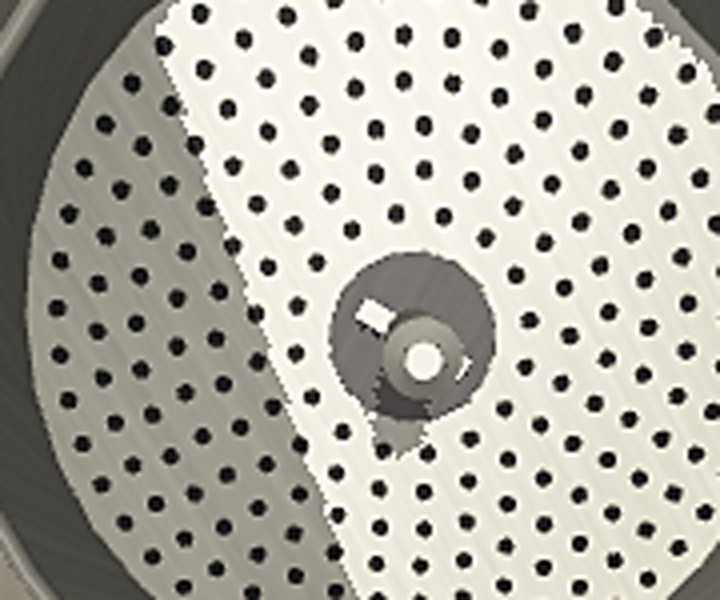

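The crop shows the shaft tip at (424,362), the shoulder centre at (413,333) and the bar's bright ends at (375,315) and (463,368). I'll convert these to world positions and refine the hub.

```bash
python3 - <<'E'
from h import *
st=robot.state(); c=cam("wrist",st); P=lambda u,v:(218+u/4,52+v/4)
tip=ray(c,*P(424,362),148); sh=ray(c,*P(413,333),52); print("tip",tip,"shoulder",sh)
im=cv2.imread("pics/w3.png"); g=cv2.cvtColor(im,cv2.COLOR_BGR2GRAY); m=(g>170).astype(np.uint8)
roi=np.zeros_like(m); cx,cy=P(413,333); cv2.circle(roi,(round(cx),round(cy)),17,1,-1); m&=roi
n,l,s,ce=cv2.connectedComponentsWithStats(m)
for i in range(1,n): print(s[i],(ce[i]-[218,52])*4, ray(c,*ce[i],60).round(1))
for a,b in (((375,315),(463,368)),((368,298),(397,318)),((357,316),(385,333)),((362,307),(414,336))):
    d=ray(c,*P(*b),60)-ray(c,*P(*a),60); print("bar",np.degrees(np.arctan2(d[1],d[0]))%180)
t=cam("top"); print("top tip",ray(t,316.1,202.2,148),"hub",ray(t,212.5,226.1,80),"cap",ray(t,386.1,231.7,30))
# hub in w2
c2=cam("wrist",dict(position=np.array([534.2,238.1,239.1]),ee_rot=np.array([-.7265,-3.056,.001])))
im=cv2.imread("pics/w2.png"); print("hub w2",ray(c2,320,123,80))
R=c2
cc=ray(c2,320,123,80)
for e in ((294,173),(297,167),(302,157)):
    d=ray(c2,*e,18)-cc; print("arm",np.degrees(np.arctan2(d[1],d[0])),np.hypot(*d[:2]))
w=cv2.imread("pics/w2.png")[45:195,240:400]; cv2.imwrite("pics/w2c.png",cv2.resize(w,(640,600),interpolation=cv2.INTER_CUBIC))
E
```

```text
tip [543.68337417 -48.90785444 148.        ] shoulder [542.79058934 -48.33195171  52.        ]
[307 127  10   8  50] [373.44 313.68] [534.1 -54.9  60. ]
[320 132   1   1   1] [408. 320.] [539.2 -48.1  60. ]
[326 132   1   1   1] [432. 320.] [541.7 -42.9  60. ]
[319 137  10  10  70] [422.         358.62857143] [548.9 -49.1  60. ]
[332 141   4   6   9] [462.22222222 364.44444444] [554.5 -40.9  60. ]
bar 33.189009299628935
bar 29.764187070733815
bar 32.91796125252847
bar 35.081054354901546
top tip [537.12608442 -55.33438405 148.        ] hub [468.69055693 271.35393317  80.        ] cap [ 461.11684453 -284.04790387   30.        ]
hub w2 [471.61418813 275.3949663   80.        ]
arm -54.34226375143302 71.0008126721543
arm -54.390109372169256 62.123740830280724
arm -54.50739875314199 47.5500523447666
```

View pics/w2c.png

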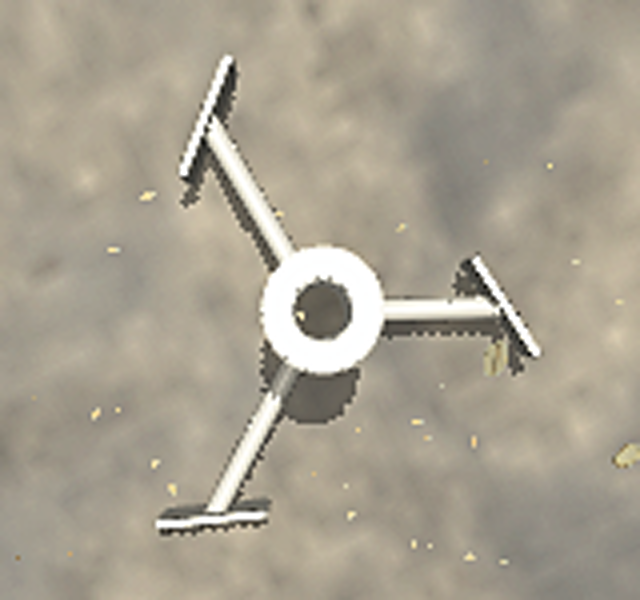

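The crop shows the hub ring centre at (323,310) and the longest arm toward lower left. The slot and bar directions already agree within about 2°. Top and wrist disagree by several mm on the shaft, so I'll check with a pan-rim fit in the top view and scene-camera rays.

```bash
python3 - <<'E'
from h import *
im=cv2.imread("pics/top0.png"); t=cam("top")
g=cv2.cvtColor(im,cv2.COLOR_BGR2GRAY); s=cam("scene")
# pan floor (bright, z=46) and rim
m=(g>165).astype(np.uint8); roi=np.zeros_like(m); cv2.circle(roi,(316,204),36,1,-1); m&=roi
pts=cv2.findNonZero(m); h=cv2.convexHull(pts); (x,y),(a,b),an=cv2.fitEllipse(h); print("bright hull",x,y,a,b, ray(t,x,y,86).round(1))
d=g[195:215,306:328]; print(d)
for X in ([543.5,-48.7],[537,-55],[540,-52]):
    print(X,"top tip/sh/rim",[proj(t,[*X,z]).round(1).tolist() for z in (148,52,86)],"scene tip",proj(s,[*X,148]).round(1),proj(s,[*X,86]).round(1))
for X in ([471.6,275.4],[468.7,271.4]): print("hub",proj(t,[*X,80]).round(1),proj(t,[*X,0]).round(1))
sc=cv2.imread("pics/scene0.png")[180:260,262:352]
o=np.hstack([cv2.resize(sc,(450,400),interpolation=cv2.INTER_CUBIC),cv2.resize(im[180:230,296:336],(320,400),interpolation=cv2.INTER_CUBIC)]); cv2.imwrite("pics/cmp.png",o)
E
```

```text
bright hull 314.6707763671875 204.9287567138672 67.11702728271484 67.66105651855469 [538.6 -50.   86. ]
[[224 226 219 179 203 225 218 194 226 223 210 224 222 196 175 225 229 226
  225 228 225 222]
 [221 223 218 185 205 226 228 225 224 222 226 226 223 222 224 228 223 204
  226 226 198 176]
 [193 202 225 226 223 220 226 224 196 178 225 219 178 203 227 228 217 172
  211 229 220 194]
 [180 193 225 227 217 179 210 226 221 220 226 218 169 192 219 220 223 226
  227 225 225 225]
 [224 223 221 223 225 223 225 218 190 191 203 202 158 154 153 148 188 227
  222 180 188 222]
 [226 216 166 193 224 219 213 184 176 181 145 130 130 141 145 155 207 227
  226 200 195 225]
 [226 224 208 222 214 160 147 163 196 210 157 110  99 117 149 185 226 224
  226 229 227 225]
 [224 224 227 224 185 138 146 157 169 174 141 101  88 100 149 213 221 183
  199 230 221 188]
 [202 199 226 215 145 125 134 151 155 147 117  92  90  98 128 171 221 213
  227 230 221 176]
 [226 226 224 194 133 125 121 116 110 105  96  90  93 104 127 164 226 228
  226 230 231 228]
 [224 229 222 175 130 125 121 113 103 100  93  92 101 121 128 165 
[... 571 characters left out ...]
 231 230 228]
 [230 229 225 208 227 228 224 205 169 164 173 185 189 226 230 219 170 214
  228 225 228 230]
 [224 227 220 173 214 229 226 230 229 230 228 231 228 224 225 225 212 227
  221 173 200 225]
 [170 214 230 230 232 222 193 228 233 229 226 233 223 172 197 229 229 227
  226 217 228 229]]
[543.5, -48.7] top tip/sh/rim [[313.9, 200.1], [314.5, 205.1], [314.3, 203.4]] scene tip [304.8 199.7] [305.4 216.2]
[537, -55] top tip/sh/rim [[316.0, 202.2], [316.4, 207.1], [316.2, 205.4]] scene tip [307.6 199.3] [308.1 215.7]
[540, -52] top tip/sh/rim [[315.0, 201.2], [315.5, 206.2], [315.3, 204.5]] scene tip [306.3 199.5] [306.8 216. ]
hub [211.3 225.2] [217.7 227.7]
hub [212.5 226.1] [218.9 228.6]
```

View pics/cmp.png

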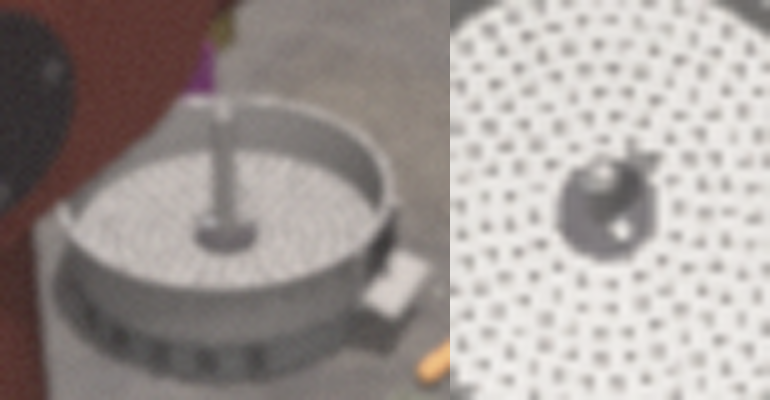

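The tip at about (315.0,201.3) in top and (306,200) in scene gives (540,-52). The wrist gives (543.5,-48.7). The hub-to-shaft displacement agrees between cameras, so I take mid values: shaft (541.7,-50.4) and hub (470.2,273.4). Now to the stirrer.

Request:
{"fn": "servo_tool", "kwargs": {"deltas": [{"tx": 0.027, "ty": 0.0262, "tz": 0, "ax": 0, "ay": 0, "az": 0, "claw": 1}, {"tx": 0.027, "ty": 0.0262, "tz": 0, "ax": 0, "ay": 0, "az": 0, "claw": 1}, {"tx": 0.027, "ty": 0.0262, "tz": 0, "ax": 0, "ay": 0, "az": 0, "claw": 1}, {"tx": 0.027, "ty": 0.0262, "tz": 0, "ax": 0, "ay": 0, "az": 0, "claw": 1}, {"tx": 0.027, "ty": 0.0262, "tz": 0, "ax": 0, "ay": 0, "az": 0, "claw": 1}, {"tx": 0.027, "ty": 0.0262, "tz": 0, "ax": 0, "ay": 0, "az": 0, "claw": 1}, {"tx": 0.027, "ty": 0.0262, "tz": 0, "ax": 0, "ay": 0, "az": 0, "claw": 1}, {"tx": 0.027, "ty": 0.0262, "tz": 0, "ax": 0, "ay": 0, "az": 0, "claw": 1}]}}

```text
time_s: 3.17
position: [493.8, 203.7, 195.8]
ee_rot: [0.721, 3.056, 0.003]
contact_force: [0.1, 0.8, -0.2]
grip_width: 87.0
grasp_force: 0.0
```

Request:
{"fn": "servo_tool", "kwargs": {"deltas": [{"tx": 0.027, "ty": 0.0262, "tz": 0, "ax": 0, "ay": 0, "az": 0, "claw": 1}, {"tx": 0.0265, "ty": 0.0262, "tz": 0.01, "ax": 0, "ay": 0, "az": 0, "claw": 1}, {"tx": 0, "ty": 0, "tz": 0.02, "ax": 0, "ay": 0, "az": 0, "claw": 1}, {"tx": 0, "ty": 0, "tz": 0.02, "ax": 0, "ay": 0, "az": 0, "claw": 1}, {"tx": 0, "ty": 0, "tz": 0.0, "ax": 0, "ay": 0, "az": 0, "claw": 1}, {"tx": 0, "ty": 0, "tz": 0.0, "ax": 0, "ay": 0, "az": 0, "claw": 1}, {"tx": 0, "ty": 0, "tz": 0.0, "ax": 0, "ay": 0, "az": 0, "claw": 1}, {"tx": 0, "ty": 0, "tz": 0.0, "ax": 0, "ay": 0, "az": 0, "claw": 1}]}}

```text
time_s: 3.83
position: [471.3, 272.2, 146.3]
ee_rot: [0.724, 3.055, 0.003]
contact_force: [-0.6, -0.2, 0.8]
grip_width: 87.0
grasp_force: 0.0
```

Request:
{"fn": "servo_tool", "kwargs": {"deltas": [{"tx": 0.001, "ty": 0, "tz": 0.022, "ax": 0, "ay": 0, "az": 0, "claw": 1}, {"tx": 0, "ty": 0, "tz": 0.022, "ax": 0, "ay": 0, "az": 0, "claw": 1}, {"tx": 0, "ty": 0, "tz": 0.022, "ax": 0, "ay": 0, "az": 0, "claw": 1}, {"tx": 0, "ty": 0, "tz": 0.022, "ax": 0, "ay": 0, "az": 0, "claw": 1}, {"tx": 0, "ty": 0, "tz": 0, "ax": 0, "ay": 0, "az": 0, "claw": 0.7}, {"tx": 0, "ty": 0, "tz": 0, "ax": 0, "ay": 0, "az": 0, "claw": 0.6}, {"tx": 0, "ty": 0, "tz": 0, "ax": 0, "ay": 0, "az": 0, "claw": 0.5}, {"tx": 0, "ty": 0, "tz": 0, "ax": 0, "ay": 0, "az": 0, "claw": 0.45}], "newtons": 35}}

```text
time_s: 4.5
position: [470.6, 273.1, 58.5]
ee_rot: [0.724, 3.055, 0.004]
contact_force: [-0.7, 1.0, 0.0]
grip_width: 67.8
grasp_force: 0.0
```

Request:
{"fn": "servo_tool", "kwargs": {"deltas": [{"tx": 0, "ty": 0, "tz": 0, "ax": 0, "ay": 0, "az": 0, "claw": 0.42}, {"tx": 0, "ty": 0, "tz": 0, "ax": 0, "ay": 0, "az": 0, "claw": 0.4}, {"tx": 0, "ty": 0, "tz": 0, "ax": 0, "ay": 0, "az": 0, "claw": 0.37}, {"tx": 0, "ty": 0, "tz": 0, "ax": 0, "ay": 0, "az": 0, "claw": 0.3}, {"tx": 0, "ty": 0, "tz": 0, "ax": 0, "ay": 0, "az": 0, "claw": 0.2}, {"tx": 0, "ty": 0, "tz": 0, "ax": 0, "ay": 0, "az": 0, "claw": 0.1}, {"tx": 0, "ty": 0, "tz": 0, "ax": 0, "ay": 0, "az": 0, "claw": 0.1}]}}

```text
time_s: 5.08
position: [469.6, 272.8, 56.8]
ee_rot: [0.723, 3.057, 0.001]
contact_force: [-0.7, 1.4, 1.2]
grip_width: 31.1
grasp_force: 35.0
```

```bash
python3 - <<'E'
from h import *
im,c=shot("wrist","w4"); st=robot.state(); print(st['position'],st['grip_width'],st['grasp_force'],st['contact_force'])
p=st['position']; print("hub top px if centred",proj(c,[p[0],p[1],80]))
E
```

```text
[469.64894483 272.85372379  56.81332717] 31.44985359638898 35.00006855287211 [0.84056872 2.02117201 2.31998772]
hub top px if centred [314.24149895 277.46496437]
```

View pics/w4.png

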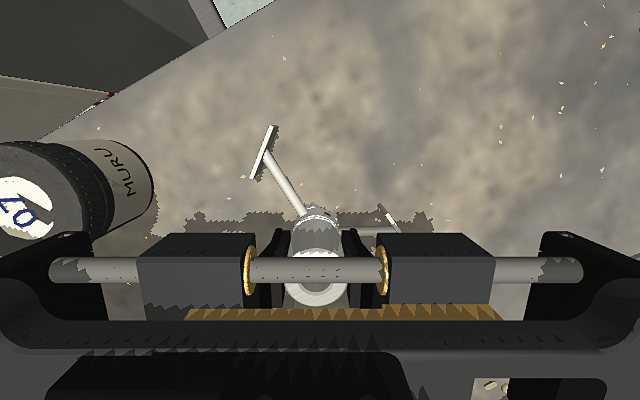

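The hub is held between the fingers, with its top opening around (315,290) against the (314,277) expected if centred. I'll check this offset numerically.

```bash
python3 - <<'E'
from h import *
im=cv2.imread("pics/w4.png"); g=cv2.cvtColor(im,cv2.COLOR_BGR2GRAY)
print("col315",[(r,int(g[r,315])) for r in range(206,316,2)])
for r in range(280,312,2): print(r,g[r,276:356:2].tolist())
c=cam("wrist"); st=robot.state(); p=st['position']; R=Ro.from_rotvec(st['ee_rot']).as_matrix()
for off in (0,-2,-4,-6):
    q=p+R@np.array([off,0,0]); o=[]
    for rad in (7.8,16):
        for s in (1,-1): o.append(proj(c,[*(q+R@np.array([s*rad,0,0]))[:2],80])[1].round(1))
        o.append((proj(c,[*(q+R@np.array([0,rad,0]))[:2],80])-proj(c,[*(q-R@np.array([0,rad,0]))[:2],80]))[0].round(1))
    print(off,"bore top,bot,width; outer",o)
E
```

```text
col315 [(206, 132), (208, 139), (210, 141), (212, 142), (214, 132), (216, 166), (218, 241), (220, 139), (222, 140), (224, 140), (226, 140), (228, 140), (230, 143), (232, 103), (234, 107), (236, 108), (238, 106), (240, 109), (242, 107), (244, 107), (246, 104), (248, 186), (250, 168), (252, 255), (254, 255), (256, 255), (258, 60), (260, 87), (262, 104), (264, 114), (266, 124), (268, 131), (270, 135), (272, 139), (274, 141), (276, 139), (278, 136), (280, 124), (282, 101), (284, 111), (286, 109), (288, 109), (290, 106), (292, 167), (294, 170), (296, 204), (298, 203), (300, 196), (302, 204), (304, 204), (306, 118), (308, 97), (310, 100), (312, 100), (314, 101)]
280 [124, 124, 123, 123, 124, 123, 122, 123, 124, 124, 123, 124, 124, 124, 124, 123, 123, 122, 124, 124, 123, 124, 124, 123, 124, 124, 124, 124, 124, 123, 123, 123, 123, 124, 124, 123, 124, 124, 124, 125]
282 [109, 109, 110, 112, 102, 92, 90, 90, 90, 91, 91, 91, 96, 101, 102, 101, 101, 101, 101, 101, 101, 102, 101, 102, 101, 101, 102, 97, 92, 91, 90, 90, 92, 91, 91, 98, 109, 112, 111, 110]
284 [42, 41, 45, 7, 146, 221, 209, 206, 20
[... 2417 characters left out ...]
, 76, 75, 75, 105, 106, 74, 75, 104, 101, 101, 100, 101, 71, 76, 76, 105, 101, 101, 101, 102, 73, 74, 75, 69, 101, 101, 102, 105, 74]
0 bore top,bot,width; outer [np.float64(262.8), np.float64(291.6), np.float64(32.2), np.float64(247.0), np.float64(306.1), np.float64(66.1)]
-2 bore top,bot,width; outer [np.float64(266.6), np.float64(295.2), np.float64(32.1), np.float64(250.9), np.float64(309.5), np.float64(65.8)]
-4 bore top,bot,width; outer [np.float64(270.4), np.float64(298.7), np.float64(32.0), np.float64(254.8), np.float64(312.9), np.float64(65.6)]
-6 bore top,bot,width; outer [np.float64(274.1), np.float64(302.2), np.float64(31.8), np.float64(258.6), np.float64(316.3), np.float64(65.3)]
```

The bore edge (row 291) and outer edge (row 306) match zero offset, so the hub is centred in the tool. Lift and carry to the shaft.

Request:
{"fn": "servo_tool", "kwargs": {"deltas": [{"tx": 0, "ty": 0, "tz": -0.015, "ax": 0, "ay": 0, "az": 0, "claw": 0.1}, {"tx": 0, "ty": 0, "tz": -0.03, "ax": 0, "ay": 0, "az": 0, "claw": 0.1}, {"tx": 0, "ty": 0, "tz": -0.035, "ax": 0, "ay": 0, "az": 0, "claw": 0.1}, {"tx": 0, "ty": 0, "tz": -0.035, "ax": 0, "ay": 0, "az": 0, "claw": 0.1}, {"tx": 0, "ty": 0, "tz": -0.03, "ax": 0, "ay": 0, "az": 0, "claw": 0.1}, {"tx": 0, "ty": 0, "tz": -0.02, "ax": 0, "ay": 0, "az": 0, "claw": 0.1}, {"tx": -0.0086, "ty": -0.0103, "tz": 0, "ax": 0, "ay": 0, "az": 0, "claw": 0.1}, {"tx": -0.02, "ty": -0.025, "tz": 0, "ax": 0, "ay": 0, "az": 0, "claw": 0.1}]}}

```text
time_s: 5.8
position: [478.1, 231.3, 221.6]
ee_rot: [-0.714, -3.059, -0.003]
contact_force: [-0.1, 0.1, -3.9]
grip_width: 31.2
grasp_force: 35.0
```

Request:
{"fn": "servo_tool", "kwargs": {"deltas": [{"tx": -0.023, "ty": -0.028, "tz": 0, "ax": 0, "ay": 0, "az": 0, "claw": 0.1}, {"tx": -0.023, "ty": -0.028, "tz": 0, "ax": 0, "ay": 0, "az": 0, "claw": 0.1}, {"tx": -0.023, "ty": -0.028, "tz": 0, "ax": 0, "ay": 0, "az": 0, "claw": 0.1}, {"tx": -0.023, "ty": -0.028, "tz": 0, "ax": 0, "ay": 0, "az": 0, "claw": 0.1}, {"tx": -0.023, "ty": -0.028, "tz": 0, "ax": 0, "ay": 0, "az": 0, "claw": 0.1}, {"tx": -0.023, "ty": -0.028, "tz": 0, "ax": 0, "ay": 0, "az": 0, "claw": 0.1}, {"tx": -0.02, "ty": -0.025, "tz": 0, "ax": 0, "ay": 0, "az": 0, "claw": 0.1}, {"tx": -0.014, "ty": -0.018, "tz": 0, "ax": 0, "ay": 0, "az": 0, "claw": 0.1}]}}

```text
time_s: 6.47
position: [537.2, -42.3, 220.0]
ee_rot: [-0.729, -3.054, 0.003]
contact_force: [0.3, -0.2, -2.5]
grip_width: 31.1
grasp_force: 35.0
```

Request:
{"fn": "servo_tool", "kwargs": {"deltas": [{"tx": -0.008, "ty": -0.011, "tz": 0, "ax": 0, "ay": 0, "az": 2, "claw": 0.1}, {"tx": 0, "ty": 0, "tz": 0, "ax": 0, "ay": 0, "az": 0, "claw": 0.1}, {"tx": 0, "ty": 0, "tz": 0, "ax": 0, "ay": 0, "az": 0, "claw": 0.1}, {"tx": 0, "ty": 0, "tz": 0, "ax": 0, "ay": 0, "az": 0, "claw": 0.1}, {"tx": 0, "ty": 0, "tz": 0, "ax": 0, "ay": 0, "az": 0, "claw": 0.1}]}}

```text
time_s: 6.88
position: [540.3, -49.4, 221.1]
ee_rot: [-0.773, -3.044, -0.0]
contact_force: [0.4, -0.4, -2.0]
grip_width: 31.1
grasp_force: 35.0
```

```bash
python3 - <<'E'
from h import *
im,c=shot("wrist","w5"); im2,_=shot("top","t5"); shot("scene","s5"); st=robot.state(); print({k:np.round(st[k],3) for k in('time_s','position','ee_rot','grip_width','grasp_force','contact_force','qpos','moment')})
R=Ro.from_rotvec(st['ee_rot']).as_matrix(); d=R.T@(np.array([541.7,-50.4,0])-st['position']); print("tool dx,dy",d[:2], "tilt",R[:,2])
E
```

```text
{'time_s': np.float64(7.033), 'position': array([540.502, -49.959, 221.479]), 'ee_rot': array([-0.774, -3.044, -0.   ]), 'grip_width': np.float64(31.443), 'grasp_force': np.float64(35.0), 'contact_force': array([ 0.52 ,  0.275, -2.533]), 'qpos': array([-0.47 ,  0.127,  0.528,  1.775, -0.068,  1.257,  1.148]), 'moment': array([-0.012, -0.028,  0.004])}
tool dx,dy [-1.31731313  0.16049579] tilt [-1.62267006e-04  2.15224228e-04 -9.99999964e-01]
```

Request:
{"fn": "servo_tool", "kwargs": {"deltas": [{"tx": -0.001, "ty": 0, "tz": 0.008, "ax": 0, "ay": 0, "az": 0, "claw": 0.1}, {"tx": 0, "ty": 0, "tz": 0.004, "ax": 0, "ay": 0, "az": 0, "claw": 0.1}, {"tx": 0, "ty": 0, "tz": 0.003, "ax": 0, "ay": 0, "az": 0, "claw": 0.1}, {"tx": 0, "ty": 0, "tz": 0.003, "ax": 0, "ay": 0, "az": 0, "claw": 0.1}, {"tx": 0, "ty": 0, "tz": 0.002, "ax": 0, "ay": 0, "az": 0, "claw": 0.1}, {"tx": 0, "ty": 0, "tz": 0, "ax": 0, "ay": 0, "az": 0, "claw": 0.1}]}}

```text
time_s: 7.53
position: [541.2, -51.5, 201.0]
ee_rot: [-0.777, -3.043, 0.0]
contact_force: [-0.5, -0.4, -2.1]
grip_width: 31.6
grasp_force: 35.0
```

Request:
{"fn": "servo_tool", "kwargs": {"deltas": [{"tx": 0, "ty": 0, "tz": 0.002, "ax": 0, "ay": 0, "az": 0, "claw": 0.1}, {"tx": 0, "ty": 0, "tz": 0.002, "ax": 0, "ay": 0, "az": 0, "claw": 0.1}, {"tx": 0, "ty": 0, "tz": 0.002, "ax": 0, "ay": 0, "az": 0, "claw": 0.1}, {"tx": 0, "ty": 0, "tz": 0.002, "ax": 0, "ay": 0, "az": 0, "claw": 0.1}, {"tx": 0, "ty": 0, "tz": 0, "ax": 0, "ay": 0, "az": 0, "claw": 0.1}, {"tx": 0, "ty": 0, "tz": 0, "ax": 0, "ay": 0, "az": 0, "claw": 0.1}]}}

```text
time_s: 8.03
position: [541.8, -50.2, 193.1]
ee_rot: [0.775, 3.044, 0.002]
contact_force: [4.3, 4.7, -5.7]
grip_width: 31.4
grasp_force: 35.0
```

```bash
python3 - <<'E'
from h import *
st=robot.state(); R=Ro.from_rotvec(st['ee_rot']).as_matrix(); print(st['position'],"F tool",(R.T@st['contact_force']).round(2),"M tool",(R.T@st['moment']).round(2))
E
```

```text
[541.79483217 -50.23777721 193.10018574] F tool [-1.55  6.19  5.73] M tool [-1.64 -0.22  0.01]
```

Request:
{"fn": "servo_tool", "kwargs": {"deltas": [{"tx": 0, "ty": 0.002, "tz": 0, "ax": 0, "ay": 0, "az": 0, "claw": 0.1}, {"tx": 0, "ty": 0, "tz": 0, "ax": 0, "ay": 0, "az": 0, "claw": 0.1}, {"tx": 0, "ty": 0, "tz": 0, "ax": 0, "ay": 0, "az": 0, "claw": 0.1}]}}

```text
time_s: 8.28
position: [542.1, -49.9, 193.2]
ee_rot: [-0.777, -3.043, 0.001]
contact_force: [1.1, 1.1, -3.8]
grip_width: 31.2
grasp_force: 35.0
```

```bash
cat > f.py <<'E'
from h import *
st=robot.state(); R=Ro.from_rotvec(st['ee_rot']).as_matrix(); print(st['time_s'],st['position'].round(2),"x axis deg",np.degrees(np.arctan2(R[1,0],R[0,0])).round(2),"zaxis",R[:,2].round(4),"F tool",(R.T@st['contact_force']).round(2),"M tool",(R.T@st['moment']).round(2))
E
python3 f.py
```

```text
8.2833 [542.09 -49.89 193.19] x axis deg 151.37 zaxis [-9.e-04 -3.e-04 -1.e+00] F tool [-0.46  1.46  3.8 ] M tool [-0.43  0.05 -0.04]
```

Request:
{"fn": "servo_tool", "kwargs": {"deltas": [{"tx": 0, "ty": 0.0007, "tz": 0.004, "ax": 0, "ay": 0, "az": 0, "claw": 0.1}, {"tx": 0, "ty": 0, "tz": 0.005, "ax": 0, "ay": 0, "az": 0, "claw": 0.1}, {"tx": 0, "ty": 0, "tz": 0.005, "ax": 0, "ay": 0, "az": 0, "claw": 0.1}, {"tx": 0, "ty": 0, "tz": 0.005, "ax": 0, "ay": 0, "az": 0, "claw": 0.1}, {"tx": 0, "ty": 0, "tz": 0.005, "ax": 0, "ay": 0, "az": 0, "claw": 0.1}, {"tx": 0, "ty": 0, "tz": 0.005, "ax": 0, "ay": 0, "az": 0, "claw": 0.1}, {"tx": 0, "ty": 0, "tz": 0.001, "ax": 0, "ay": 0, "az": 0, "claw": 0.1}, {"tx": 0, "ty": 0, "tz": 0, "ax": 0, "ay": 0, "az": 0, "claw": 0.1}]}}

```text
time_s: 8.95
position: [542.4, -49.3, 163.0]
ee_rot: [-0.777, -3.043, 0.001]
contact_force: [-0.2, -1.3, -2.7]
grip_width: 31.5
grasp_force: 35.0
```

```bash
python3 f.py
```

```text
8.95 [542.45 -49.29 163.01] x axis deg 151.36 zaxis [-9.e-04 -3.e-04 -1.e+00] F tool [-0.47 -1.26  2.65] M tool [ 0.02  0.03 -0.04]
```

Sliding freely. I'll continue down to just above the bar (TCP about 118).

Request:
{"fn": "servo_tool", "kwargs": {"deltas": [{"tx": 0, "ty": 0, "tz": 0.005, "ax": 0, "ay": 0, "az": 0, "claw": 0.1}, {"tx": 0, "ty": 0, "tz": 0.006, "ax": 0, "ay": 0, "az": 0, "claw": 0.1}, {"tx": 0, "ty": 0, "tz": 0.006, "ax": 0, "ay": 0, "az": 0, "claw": 0.1}, {"tx": 0, "ty": 0, "tz": 0.006, "ax": 0, "ay": 0, "az": 0, "claw": 0.1}, {"tx": 0, "ty": 0, "tz": 0.006, "ax": 0, "ay": 0, "az": 0, "claw": 0.1}, {"tx": 0, "ty": 0, "tz": 0.006, "ax": 0, "ay": 0, "az": 0, "claw": 0.1}, {"tx": 0, "ty": 0, "tz": 0.004, "ax": 0, "ay": 0, "az": 0, "claw": 0.1}, {"tx": 0, "ty": 0, "tz": 0.002, "ax": 0, "ay": 0, "az": 0, "claw": 0.1}]}}

```text
time_s: 9.62
position: [542.5, -49.3, 121.7]
ee_rot: [-0.777, -3.043, 0.001]
contact_force: [1.2, 0.4, -2.8]
grip_width: 31.3
grasp_force: 35.0
```

Request:
{"fn": "servo_tool", "kwargs": {"deltas": [{"tx": 0, "ty": 0, "tz": 0.002, "ax": 0, "ay": 0, "az": 0, "claw": 0.1}, {"tx": 0, "ty": 0, "tz": 0.001, "ax": 0, "ay": 0, "az": 0, "claw": 0.1}, {"tx": 0, "ty": 0, "tz": 0.001, "ax": 0, "ay": 0, "az": 0, "claw": 0.1}, {"tx": 0, "ty": 0, "tz": 0.001, "ax": 0, "ay": 0, "az": 0, "claw": 0.1}, {"tx": 0, "ty": 0, "tz": 0.0, "ax": 0, "ay": 0, "az": 0, "claw": 0.1}]}}

```text
time_s: 10.03
position: [542.7, -49.1, 117.5]
ee_rot: [0.777, 3.044, 0.0]
contact_force: [-1.1, 1.2, -3.0]
grip_width: 31.3
grasp_force: 35.0
```

```bash
python3 f.py
```

```text
10.0333 [542.71 -49.14 117.52] x axis deg 151.37 zaxis [ 0. -0. -1.] F tool [1.59 0.51 3.04] M tool [0.01 0.18 0.02]
```

Continuing slowly by 3 mm: it either drops or rides on the bar.

Request:
{"fn": "servo_tool", "kwargs": {"deltas": [{"tx": 0, "ty": 0, "tz": 0.001, "ax": 0, "ay": 0, "az": 0, "claw": 0.1}, {"tx": 0, "ty": 0, "tz": 0.001, "ax": 0, "ay": 0, "az": 0, "claw": 0.1}, {"tx": 0, "ty": 0, "tz": 0.001, "ax": 0, "ay": 0, "az": 0, "claw": 0.1}, {"tx": 0, "ty": 0, "tz": 0, "ax": 0, "ay": 0, "az": 0, "claw": 0.1}]}}

```text
time_s: 10.37
position: [542.7, -49.1, 114.4]
ee_rot: [0.777, 3.044, -0.0]
contact_force: [-1.0, 1.1, -2.6]
grip_width: 31.5
grasp_force: 35.0
```

```bash
python3 f.py
```

```text
10.3667 [542.74 -49.09 114.4 ] x axis deg 151.37 zaxis [ 0. -0. -1.] F tool [1.46 0.51 2.59] M tool [-0.05  0.2  -0.01]
```

Request:
{"fn": "servo_tool", "kwargs": {"deltas": [{"tx": 0, "ty": 0, "tz": 0.001, "ax": 0, "ay": 0, "az": 0, "claw": 0.1}, {"tx": 0, "ty": 0, "tz": 0.001, "ax": 0, "ay": 0, "az": 0, "claw": 0.1}, {"tx": 0, "ty": 0, "tz": 0.001, "ax": 0, "ay": 0, "az": 0, "claw": 0.1}, {"tx": 0, "ty": 0, "tz": 0.001, "ax": 0, "ay": 0, "az": 0, "claw": 0.1}, {"tx": 0, "ty": 0, "tz": 0, "ax": 0, "ay": 0, "az": 0, "claw": 0.1}]}}

```text
time_s: 10.78
position: [542.7, -49.2, 110.3]
ee_rot: [-0.777, -3.044, 0.0]
contact_force: [-0.4, -0.2, -3.1]
grip_width: 31.3
grasp_force: 35.0
```

```bash
python3 f.py
```

```text
10.7833 [542.68 -49.17 110.31] x axis deg 151.37 zaxis [-1.e-04 -1.e-04 -1.e+00] F tool [ 0.29 -0.4   3.1 ] M tool [-0.2   0.28  0.01]
```

Request:
{"fn": "servo_tool", "kwargs": {"deltas": [{"tx": 0, "ty": 0, "tz": 0.001, "ax": 0, "ay": 0, "az": 0, "claw": 0.1}, {"tx": 0, "ty": 0, "tz": 0.0007, "ax": 0, "ay": 0, "az": 0, "claw": 0.1}, {"tx": 0, "ty": 0, "tz": 0, "ax": 0, "ay": 0, "az": 0, "claw": 0.1}, {"tx": 0, "ty": 0, "tz": 0, "ax": 0, "ay": 0, "az": 0, "claw": 0.1}]}}

```text
time_s: 11.12
position: [542.7, -49.1, 108.8]
ee_rot: [-0.777, -3.044, -0.0]
contact_force: [-1.5, 1.0, -3.1]
grip_width: 31.4
grasp_force: 35.0
```

```bash
python3 f.py
```

```text
11.1167 [542.73 -49.12 108.83] x axis deg 151.37 zaxis [-0.  0. -1.] F tool [1.75 0.14 3.15] M tool [-0.16  0.33 -0.03]
```

Request:
{"fn": "servo_tool", "kwargs": {"deltas": [{"tx": 0, "ty": 0, "tz": 0.0007, "ax": 0, "ay": 0, "az": 0, "claw": 0.1}, {"tx": 0, "ty": 0, "tz": 0.0007, "ax": 0, "ay": 0, "az": 0, "claw": 0.1}, {"tx": 0, "ty": 0, "tz": 0, "ax": 0, "ay": 0, "az": 0, "claw": 0.1}, {"tx": 0, "ty": 0, "tz": 0, "ax": 0, "ay": 0, "az": 0, "claw": 0.1}]}}

```text
time_s: 11.45
position: [542.8, -49.1, 108.7]
ee_rot: [-0.777, -3.044, -0.001]
contact_force: [-7.6, 2.0, 12.8]
grip_width: 31.1
grasp_force: 35.0
```

```bash
python3 f.py
```

```text
11.45 [542.79 -49.13 108.68] x axis deg 151.37 zaxis [ 2.e-04  7.e-04 -1.e+00] F tool [  7.66  -1.87 -12.79] M tool [0.5  1.65 0.04]
```

Contact came at TCP z 108.7, so the underside is at 51.9 mm. It has dropped over the bar and sits on the shoulder. I'll ease off, open and rise, then go look at the cap.

Request:
{"fn": "servo_tool", "kwargs": {"deltas": [{"tx": 0, "ty": 0, "tz": -0.0012, "ax": 0, "ay": 0, "az": 0, "claw": 0.1}, {"tx": 0, "ty": 0, "tz": 0, "ax": 0, "ay": 0, "az": 0, "claw": 0.37}, {"tx": 0, "ty": 0, "tz": 0, "ax": 0, "ay": 0, "az": 0, "claw": 0.45}, {"tx": 0, "ty": 0, "tz": 0, "ax": 0, "ay": 0, "az": 0, "claw": 0.6}, {"tx": 0, "ty": 0, "tz": 0, "ax": 0, "ay": 0, "az": 0, "claw": 0.7}, {"tx": 0, "ty": 0, "tz": -0.01, "ax": 0, "ay": 0, "az": 0, "claw": 0.7}, {"tx": 0, "ty": 0, "tz": -0.025, "ax": 0, "ay": 0, "az": 0, "claw": 0.7}, {"tx": 0, "ty": 0, "tz": -0.03, "ax": 0, "ay": 0, "az": 0, "claw": 0.7}]}}

```text
time_s: 12.12
position: [541.7, -49.4, 173.7]
ee_rot: [-0.777, -3.041, 0.003]
contact_force: [0.2, 1.6, 0.2]
grip_width: 58.8
grasp_force: 0.0
```

Request:
{"fn": "servo_tool", "kwargs": {"deltas": [{"tx": 0, "ty": 0, "tz": -0.03, "ax": 0, "ay": 0, "az": 0, "claw": 0.7}, {"tx": -0.0142, "ty": -0.0301, "tz": 0, "ax": 0, "ay": 0, "az": 0, "claw": 0.7}, {"tx": -0.0142, "ty": -0.0301, "tz": 0, "ax": 0, "ay": 0, "az": 0, "claw": 0.7}, {"tx": -0.0142, "ty": -0.0301, "tz": 0, "ax": 0, "ay": 0, "az": 0, "claw": 0.7}, {"tx": -0.0142, "ty": -0.0301, "tz": 0, "ax": 0, "ay": 0, "az": 0, "claw": 0.7}, {"tx": -0.0142, "ty": -0.0301, "tz": 0, "ax": 0, "ay": 0, "az": 0, "claw": 0.7}, {"tx": -0.0142, "ty": -0.0301, "tz": 0, "ax": 0, "ay": 0, "az": 0, "claw": 0.7}, {"tx": -0.0142, "ty": -0.0301, "tz": 0, "ax": 0, "ay": 0, "az": 0, "claw": 0.7}]}}

```text
time_s: 12.78
position: [528.9, -283.5, 204.7]
ee_rot: [0.776, 3.043, -0.0]
contact_force: [1.3, -0.3, 0.3]
grip_width: 60.9
grasp_force: 0.0
```

Request:
{"fn": "servo_tool", "kwargs": {"deltas": [{"tx": -0.0142, "ty": -0.0301, "tz": 0.0, "ax": 0, "ay": 0, "az": 0, "claw": 0.7}, {"tx": 0, "ty": 0, "tz": 0.02, "ax": 0, "ay": 0, "az": 0, "claw": 0.7}, {"tx": 0, "ty": 0, "tz": 0.01, "ax": 0, "ay": 0, "az": 0, "claw": 0.7}, {"tx": 0, "ty": 0, "tz": 0, "ax": 0, "ay": 0, "az": 0, "claw": 0.7}, {"tx": 0, "ty": 0, "tz": 0, "ax": 0, "ay": 0, "az": 0, "claw": 0.7}, {"tx": 0, "ty": 0, "tz": 0, "ax": 0, "ay": 0, "az": 0, "claw": 0.7}, {"tx": 0, "ty": 0, "tz": 0, "ax": 0, "ay": 0, "az": 0, "claw": 0.7}]}}

```text
time_s: 13.37
position: [527.9, -314.1, 174.7]
ee_rot: [0.774, 3.043, 0.0]
contact_force: [-0.3, 0.0, 0.7]
grip_width: 61.4
grasp_force: 0.0
```

```bash
python3 - <<'E'
from h import *
exec(open("f.py").read())
im,c=shot("wrist","w6"); p=proj(c,[464,-281,30]); print("expected",p)
g=cv2.cvtColor(im,cv2.COLOR_BGR2GRAY); hsv=cv2.cvtColor(im,cv2.COLOR_BGR2HSV)
m=((g>190)&(hsv[...,1]<40)).astype(np.uint8); m[230:]=0
n,l,s,ce=cv2.connectedComponentsWithStats(m)
for i in range(1,n):
    if s[i][4]>60: print(s[i],ce[i].round(1),ray(c,*ce[i],30).round(1))
t=cv2.imread("pics/top0.png")
E
```

```text
13.3667 [ 527.89 -314.1   174.67] x axis deg 151.47 zaxis [ 1.3e-03 -1.0e-04 -1.0e+00] F tool [ 0.23 -0.1  -0.74] M tool [0.02 0.02 0.08]
expected [313.34580937 123.52055746]
[269   0  88  45 799] [321.2  26. ] [ 392.4 -233.7   30. ]
[  489     0   151   202 13872] [554.2 106.3] [561.9 -66.8  30. ]
[ 564    0   76   90 2778] [606.5  27.7] [517.6  -5.9  30. ]
[330  36  18   9  91] [339.1  39.9] [ 410.2 -224.7   30. ]
[   0   87   98  143 8324] [ 34.5 162.2] [ 361.  -550.7   30. ]
[296 107  33  33 768] [311.4 123.4] [ 463.  -282.6   30. ]
[539 117  25  30 220] [552.5 132.4] [585.5 -75.2  30. ]
```

The cap blob is 33 px wide, matching 33 mm, at about (463.2,-282). Now I'll grasp it.

Request:
{"fn": "servo_tool", "kwargs": {"deltas": [{"tx": 0.024, "ty": -0.001, "tz": 0.015, "ax": 0, "ay": 0, "az": 0, "claw": 0.7}, {"tx": 0.024, "ty": -0.001, "tz": 0.025, "ax": 0, "ay": 0, "az": 0, "claw": 0.7}, {"tx": 0.0244, "ty": -0.001, "tz": 0.03, "ax": 0, "ay": 0, "az": 0, "claw": 0.7}, {"tx": 0, "ty": 0, "tz": 0.03, "ax": 0, "ay": 0, "az": 0, "claw": 0.7}, {"tx": 0, "ty": 0, "tz": 0.015, "ax": 0, "ay": 0, "az": 0, "claw": 0.7}, {"tx": 0, "ty": 0, "tz": 0, "ax": 0, "ay": 0, "az": 0, "claw": 0.7}, {"tx": 0, "ty": 0, "tz": 0, "ax": 0, "ay": 0, "az": 0, "claw": 0.7}]}}

```text
time_s: 14.0
position: [462.2, -282.8, 59.1]
ee_rot: [-0.776, -3.044, 0.0]
contact_force: [0.8, -0.9, 0.5]
grip_width: 60.8
grasp_force: 0.0
```

Request:
{"fn": "servo_tool", "kwargs": {"deltas": [{"tx": 0, "ty": 0, "tz": 0.012, "ax": 0, "ay": 0, "az": 0, "claw": 0.7}, {"tx": 0, "ty": 0, "tz": 0.015, "ax": 0, "ay": 0, "az": 0, "claw": 0.7}, {"tx": 0, "ty": 0, "tz": 0.01, "ax": 0, "ay": 0, "az": 0, "claw": 0.7}, {"tx": 0, "ty": 0, "tz": 0.003, "ax": 0, "ay": 0, "az": 0, "claw": 0.7}, {"tx": 0, "ty": 0, "tz": 0, "ax": 0, "ay": 0, "az": 0, "claw": 0.6}, {"tx": 0, "ty": 0, "tz": 0, "ax": 0, "ay": 0, "az": 0, "claw": 0.5}, {"tx": 0, "ty": 0, "tz": 0, "ax": 0, "ay": 0, "az": 0, "claw": 0.45}], "newtons": 20}}

```text
time_s: 14.58
position: [462.6, -283.2, 19.4]
ee_rot: [0.777, 3.043, -0.0]
contact_force: [-0.8, 0.9, 0.4]
grip_width: 48.2
grasp_force: 0.0
```

Request:
{"fn": "servo_tool", "kwargs": {"deltas": [{"tx": 0, "ty": 0.001, "tz": 0, "ax": 0, "ay": 0, "az": 0, "claw": 0.42}, {"tx": 0, "ty": 0, "tz": 0, "ax": 0, "ay": 0, "az": 0, "claw": 0.39}, {"tx": 0, "ty": 0, "tz": 0, "ax": 0, "ay": 0, "az": 0, "claw": 0.36}, {"tx": 0, "ty": 0, "tz": 0, "ax": 0, "ay": 0, "az": 0, "claw": 0.3}, {"tx": 0, "ty": 0, "tz": 0, "ax": 0, "ay": 0, "az": 0, "claw": 0.2}, {"tx": 0, "ty": 0, "tz": 0, "ax": 0, "ay": 0, "az": 0, "claw": 0.2}]}}

```text
time_s: 15.08
position: [462.8, -282.0, 18.9]
ee_rot: [0.777, 3.044, 0.0]
contact_force: [-0.4, 0.2, 4.1]
grip_width: 32.6
grasp_force: 20.0
```

```bash
python3 f.py; python3 - <<'E'
from h import *
im,c=shot("wrist","w7"); st=robot.state(); p=st['position']; g=cv2.cvtColor(im,cv2.COLOR_BGR2GRAY); R=Ro.from_rotvec(st['ee_rot']).as_matrix()
print(st['grip_width'],st['grasp_force'])
for off in(0,-3,3): print(off,[proj(c,p+R@np.array([off+s*16.5,0,p[2]-30])).round(1).tolist() for s in(1,0,-1)])
print([(r,int(g[r,315])) for r in range(222,318,2)]); print(g[290,250:380:3].tolist())
E
```

```text
15.0833 [ 462.78 -282.01   18.92] x axis deg 151.37 zaxis [ 4.e-04  0.e+00 -1.e+00] F tool [ 0.46 -0.02 -4.06] M tool [-0.13  0.2  -0.01]
33.10346642499887 20.000459826551378
0 [[314.1, 236.1], [314.2, 265.4], [314.2, 293.0]]
-3 [[314.1, 241.6], [314.2, 270.5], [314.2, 297.8]]
3 [[314.1, 230.6], [314.2, 260.2], [314.2, 288.1]]
[(222, 117), (224, 123), (226, 122), (228, 116), (230, 111), (232, 114), (234, 106), (236, 106), (238, 201), (240, 207), (242, 215), (244, 225), (246, 230), (248, 229), (250, 228), (252, 226), (254, 226), (256, 195), (258, 51), (260, 65), (262, 73), (264, 78), (266, 84), (268, 88), (270, 90), (272, 94), (274, 95), (276, 95), (278, 93), (280, 87), (282, 65), (284, 222), (286, 210), (288, 207), (290, 201), (292, 108), (294, 94), (296, 91), (298, 91), (300, 91), (302, 92), (304, 94), (306, 93), (308, 93), (310, 85), (312, 87), (314, 86), (316, 87)]
[76, 20, 25, 15, 12, 14, 12, 51, 52, 52, 27, 6, 104, 102, 103, 102, 103, 99, 110, 195, 195, 197, 200, 198, 197, 200, 89, 100, 102, 103, 104, 105, 107, 18, 56, 51, 50, 56, 14, 15, 14, 15, 27, 15]
```

The cap is centred in the grip (rows 238–291 against 236–293 expected). Lift and carry it to the shaft axis at (542.7,-49.1).

Request:
{"fn": "servo_tool", "kwargs": {"deltas": [{"tx": 0, "ty": 0, "tz": -0.015, "ax": 0, "ay": 0, "az": 0, "claw": 0.2}, {"tx": 0, "ty": 0, "tz": -0.03, "ax": 0, "ay": 0, "az": 0, "claw": 0.2}, {"tx": 0, "ty": 0, "tz": -0.035, "ax": 0, "ay": 0, "az": 0, "claw": 0.2}, {"tx": 0, "ty": 0, "tz": -0.035, "ax": 0, "ay": 0, "az": 0, "claw": 0.2}, {"tx": 0, "ty": 0, "tz": -0.035, "ax": 0, "ay": 0, "az": 0, "claw": 0.2}, {"tx": 0, "ty": 0, "tz": -0.02, "ax": 0, "ay": 0, "az": 0, "claw": 0.2}, {"tx": 0.003, "ty": 0.018, "tz": 0, "ax": 0, "ay": 0, "az": 0, "claw": 0.2}, {"tx": 0.005, "ty": 0.029, "tz": 0, "ax": 0, "ay": 0, "az": 0, "claw": 0.2}]}}

```text
time_s: 15.8
position: [477.7, -239.8, 190.4]
ee_rot: [0.784, 3.039, -0.001]
contact_force: [0.1, 0.4, -2.1]
grip_width: 32.5
grasp_force: 20.0
```

Request:
{"fn": "servo_tool", "kwargs": {"deltas": [{"tx": 0.005, "ty": 0.032, "tz": 0, "ax": 0, "ay": 0, "az": 0, "claw": 0.2}, {"tx": 0.006, "ty": 0.032, "tz": 0, "ax": 0, "ay": 0, "az": 0, "claw": 0.2}, {"tx": 0.006, "ty": 0.032, "tz": 0, "ax": 0, "ay": 0, "az": 0, "claw": 0.2}, {"tx": 0.006, "ty": 0.032, "tz": 0, "ax": 0, "ay": 0, "az": 0, "claw": 0.2}, {"tx": 0.005, "ty": 0.032, "tz": 0, "ax": 0, "ay": 0, "az": 0, "claw": 0.2}, {"tx": 0.004, "ty": 0.022, "tz": 0, "ax": 0, "ay": 0, "az": 0, "claw": 0.2}, {"tx": 0.0014, "ty": 0.0139, "tz": 0, "ax": 0, "ay": 0, "az": 0, "claw": 0.2}, {"tx": 0, "ty": 0, "tz": 0, "ax": 0, "ay": 0, "az": 0, "claw": 0.2}]}}

```text
time_s: 16.47
position: [543.3, -45.8, 188.2]
ee_rot: [-0.77, -3.045, -0.0]
contact_force: [-1.7, -1.1, -1.3]
grip_width: 32.4
grasp_force: 20.0
```

Request:
{"fn": "servo_tool", "kwargs": {"deltas": [{"tx": 0, "ty": 0, "tz": 0, "ax": 0, "ay": 0, "az": 0, "claw": 0.2}, {"tx": 0, "ty": 0, "tz": 0, "ax": 0, "ay": 0, "az": 0, "claw": 0.2}, {"tx": 0, "ty": 0, "tz": 0, "ax": 0, "ay": 0, "az": 0, "claw": 0.2}, {"tx": 0, "ty": 0, "tz": 0, "ax": 0, "ay": 0, "az": 0, "claw": 0.2}]}}

```text
time_s: 16.8
position: [542.3, -50.6, 188.7]
ee_rot: [0.78, 3.043, -0.0]
contact_force: [0.4, 0.4, -1.0]
grip_width: 32.5
grasp_force: 20.0
```

```bash
python3 f.py
```

```text
16.8 [542.27 -50.56 188.75] x axis deg 151.23 zaxis [ 0.e+00 -2.e-04 -1.e+00] F tool [-0.2   0.57  1.01] M tool [ 0.03 -0.06  0.03]
```

Request:
{"fn": "servo_tool", "kwargs": {"deltas": [{"tx": 0.0003, "ty": 0.0014, "tz": 0.006, "ax": 0, "ay": 0, "az": 0, "claw": 0.2}, {"tx": 0, "ty": 0, "tz": 0.008, "ax": 0, "ay": 0, "az": 0, "claw": 0.2}, {"tx": 0, "ty": 0, "tz": 0.005, "ax": 0, "ay": 0, "az": 0, "claw": 0.2}, {"tx": 0, "ty": 0, "tz": 0.002, "ax": 0, "ay": 0, "az": 0, "claw": 0.2}, {"tx": 0, "ty": 0, "tz": 0.002, "ax": 0, "ay": 0, "az": 0, "claw": 0.2}, {"tx": 0, "ty": 0, "tz": 0.002, "ax": 0, "ay": 0, "az": 0, "claw": 0.2}, {"tx": 0, "ty": 0, "tz": 0, "ax": 0, "ay": 0, "az": 0, "claw": 0.2}, {"tx": 0, "ty": 0, "tz": 0, "ax": 0, "ay": 0, "az": 0, "claw": 0.2}]}}

```text
time_s: 17.47
position: [543.1, -47.7, 163.7]
ee_rot: [0.777, 3.044, -0.0]
contact_force: [-0.2, -0.1, -0.2]
grip_width: 32.4
grasp_force: 20.0
```

```bash
python3 f.py
```

```text
17.4667 [543.07 -47.66 163.7 ] x axis deg 151.36 zaxis [ 1.e-04 -1.e-04 -1.e+00] F tool [ 0.11 -0.13  0.15] M tool [ 0.04 -0.07  0.01]
```

Request:
{"fn": "servo_tool", "kwargs": {"deltas": [{"tx": -0.0003, "ty": -0.0014, "tz": 0, "ax": 0, "ay": 0, "az": 0, "claw": 0.2}, {"tx": 0, "ty": 0, "tz": 0.001, "ax": 0, "ay": 0, "az": 0, "claw": 0.2}, {"tx": 0, "ty": 0, "tz": 0.001, "ax": 0, "ay": 0, "az": 0, "claw": 0.2}, {"tx": 0, "ty": 0, "tz": 0.0015, "ax": 0, "ay": 0, "az": 0, "claw": 0.2}, {"tx": 0, "ty": 0, "tz": 0.0015, "ax": 0, "ay": 0, "az": 0, "claw": 0.2}, {"tx": 0, "ty": 0, "tz": 0, "ax": 0, "ay": 0, "az": 0, "claw": 0.2}, {"tx": 0, "ty": 0, "tz": 0, "ax": 0, "ay": 0, "az": 0, "claw": 0.2}]}}

```text
time_s: 18.05
position: [542.4, -48.9, 158.4]
ee_rot: [-0.777, -3.044, 0.0]
contact_force: [0.4, -0.9, -0.4]
grip_width: 32.2
grasp_force: 20.0
```

```bash
python3 f.py
```

```text
18.05 [542.39 -48.89 158.42] x axis deg 151.37 zaxis [-6.e-04 -0.e+00 -1.e+00] F tool [-0.75 -0.59  0.42] M tool [-0.    0.22 -0.03]
```

Request:
{"fn": "servo_tool", "kwargs": {"deltas": [{"tx": 0, "ty": 0, "tz": 0.001, "ax": 0, "ay": 0, "az": 0, "claw": 0.2}, {"tx": 0, "ty": 0, "tz": 0.001, "ax": 0, "ay": 0, "az": 0, "claw": 0.2}, {"tx": 0, "ty": 0, "tz": 0.001, "ax": 0, "ay": 0, "az": 0, "claw": 0.2}, {"tx": 0, "ty": 0, "tz": 0.001, "ax": 0, "ay": 0, "az": 0, "claw": 0.2}, {"tx": 0, "ty": 0, "tz": 0.001, "ax": 0, "ay": 0, "az": 0, "claw": 0.2}, {"tx": 0, "ty": 0, "tz": 0.001, "ax": 0, "ay": 0, "az": 0, "claw": 0.2}, {"tx": 0, "ty": 0, "tz": 0, "ax": 0, "ay": 0, "az": 0, "claw": 0.2}]}}

```text
time_s: 18.63
position: [542.4, -48.9, 152.4]
ee_rot: [-0.777, -3.044, 0.0]
contact_force: [-2.1, 1.4, -0.2]
grip_width: 32.6
grasp_force: 20.0
```

Request:
{"fn": "servo_tool", "kwargs": {"deltas": [{"tx": 0, "ty": 0, "tz": 0.001, "ax": 0, "ay": 0, "az": 0, "claw": 0.2}, {"tx": 0, "ty": 0, "tz": 0.0007, "ax": 0, "ay": 0, "az": 0, "claw": 0.2}, {"tx": 0, "ty": 0, "tz": 0, "ax": 0, "ay": 0, "az": 0, "claw": 0.2}, {"tx": 0, "ty": 0, "tz": 0, "ax": 0, "ay": 0, "az": 0, "claw": 0.2}]}}

```text
time_s: 18.97
position: [542.4, -48.9, 151.0]
ee_rot: [-0.777, -3.044, -0.0]
contact_force: [-3.6, 2.3, 3.1]
grip_width: 32.4
grasp_force: 20.0
```

```bash
python3 f.py
```

```text
18.9667 [542.44 -48.89 150.95] x axis deg 151.37 zaxis [-4.e-04  1.e-04 -1.e+00] F tool [ 4.26  0.33 -3.14] M tool [0.19 0.97 0.06]
```

Contact is at TCP z 150.95, where 150.9 was expected. I'll add a slight press to confirm, then release and rise clear.

Request:
{"fn": "servo_tool", "kwargs": {"deltas": [{"tx": -0.0004, "ty": 0, "tz": 0.0004, "ax": 0, "ay": 0, "az": 0, "claw": 0.2}, {"tx": 0, "ty": 0, "tz": 0, "ax": 0, "ay": 0, "az": 0, "claw": 0.2}, {"tx": 0, "ty": 0, "tz": 0, "ax": 0, "ay": 0, "az": 0, "claw": 0.2}]}}

```text
time_s: 19.22
position: [542.6, -49.0, 150.9]
ee_rot: [-0.776, -3.043, -0.0]
contact_force: [-7.4, 1.9, 7.2]
grip_width: 32.5
grasp_force: 20.0
```

Request:
{"fn": "servo_tool", "kwargs": {"deltas": [{"tx": 0, "ty": 0, "tz": -0.0003, "ax": 0, "ay": 0, "az": 0, "claw": 0.39}, {"tx": 0, "ty": 0, "tz": 0, "ax": 0, "ay": 0, "az": 0, "claw": 0.5}, {"tx": 0, "ty": 0, "tz": 0, "ax": 0, "ay": 0, "az": 0, "claw": 0.7}, {"tx": 0, "ty": 0, "tz": 0, "ax": 0, "ay": 0, "az": 0, "claw": 0.7}, {"tx": 0, "ty": 0, "tz": -0.01, "ax": 0, "ay": 0, "az": 0, "claw": 0.7}, {"tx": 0, "ty": 0, "tz": -0.025, "ax": 0, "ay": 0, "az": 0, "claw": 0.7}, {"tx": 0, "ty": 0, "tz": -0.03, "ax": 0, "ay": 0, "az": 0, "claw": 0.7}, {"tx": 0, "ty": 0, "tz": -0.03, "ax": 0, "ay": 0, "az": 0, "claw": 0.7}]}}

```text
time_s: 19.88
position: [542.7, -49.5, 247.5]
ee_rot: [-0.778, -3.044, 0.001]
contact_force: [2.1, 0.6, 0.3]
grip_width: 60.3
grasp_force: 0.0
```

Request:
{"fn": "servo_tool", "kwargs": {"deltas": [{"tx": -0.02, "ty": -0.03, "tz": 0, "ax": 0, "ay": 0, "az": 0, "claw": 0.7}, {"tx": -0.02, "ty": -0.03, "tz": 0, "ax": 0, "ay": 0, "az": 0, "claw": 0.7}, {"tx": -0.02, "ty": -0.03, "tz": 0, "ax": 0, "ay": 0, "az": 0, "claw": 0.7}, {"tx": -0.02, "ty": -0.03, "tz": 0, "ax": 0, "ay": 0, "az": 0, "claw": 0.7}, {"tx": 0, "ty": 0, "tz": 0, "ax": 0, "ay": 0, "az": 0, "claw": 0.7}, {"tx": 0, "ty": 0, "tz": 0, "ax": 0, "ay": 0, "az": 0, "claw": 0.7}, {"tx": 0, "ty": 0, "tz": 0, "ax": 0, "ay": 0, "az": 0, "claw": 0.7}]}}

```text
time_s: 20.47
position: [555.8, -192.7, 246.3]
ee_rot: [0.777, 3.044, 0.0]
contact_force: [0.2, 0.4, 0.0]
grip_width: 60.7
grasp_force: 0.0
```

```bash
python3 - <<'E'
from h import *
im,c=shot("wrist","w8"); s,cs=shot("scene","s8"); t,ct=shot("top","t8")
X=[542.7,-49.1]; print(robot.state()['position'],[proj(c,[*X,z]).round(0).tolist() for z in(52,132,162)],[proj(cs,[*X,z]).round(0).tolist() for z in(52,132,162)])
o=np.hstack([cv2.resize(im[:300,200:600],(400,300)),cv2.resize(s[150:270,240:400],(400,300),interpolation=cv2.INTER_CUBIC)]); o=np.vstack([o,np.hstack([cv2.resize(t[150:280,180:400],(508,300),interpolation=cv2.INTER_CUBIC),np.zeros((300,292,3),np.uint8)])]); cv2.imwrite("pics/fin.png",o)
E
```

```text
[ 556.03630626 -191.32929487  246.0539943 ] [[419.0, 116.0], [451.0, 114.0], [469.0, 112.0]] [[306.0, 225.0], [305.0, 204.0], [305.0, 196.0]]
```

View pics/fin.png

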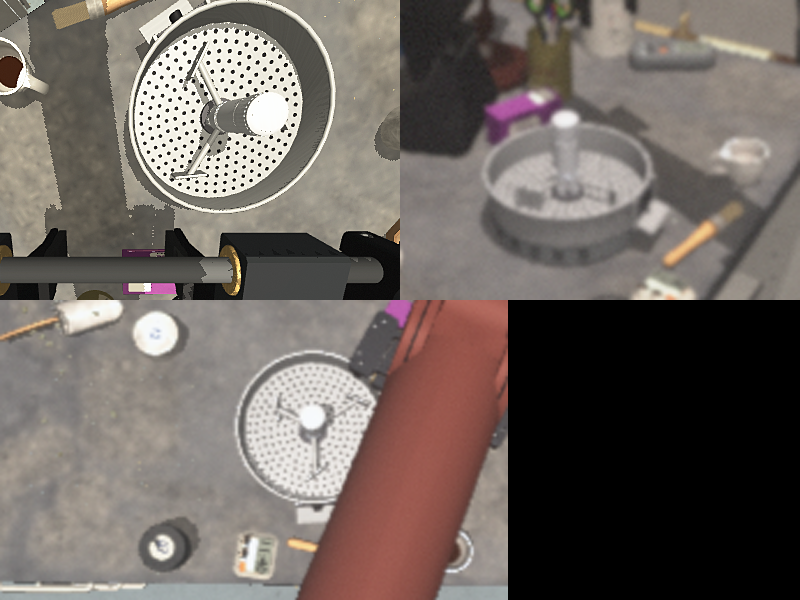

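The final views show the stirrer in the pan with the cap on it. The cap top is at wrist (468,112) against (469,112) predicted for z = 162, and at scene (306,197) against (305,196). The bystanders that can be seen are undisturbed. Handing in.

```bash
python3 -c "
from station import robot
print(robot.hand_in())"
```

```text
the job is handed in; nothing more can be done
None
```

The stirrer is seated over the cross bar and on the shoulder, and the cap sits flat on its hub. The highest force I read while seating them was about 13 N, and I handed the job in at about 20.6 s.

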